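# Seat a pendant setting and poise the bezel punch over it

### The arm

A 7-joint arm with a two-finger parallel gripper is mounted at the origin on the work surface. World frame = base frame: x ahead of the robot, y to its left, z up, the work surface at z = 0. Lengths are in m, angles in rad, forces in N, time in s.
With the tool pointing down it reaches from about 0.425 to 0.825 m from the base axis. Payload 3.6 kg.
Tool frame: the origin (TCP) lies midway between the tips of the shut fingers; the grasp point (between the pads) lies arm.tcp_to_grasp behind it (arm.tcp_to_grasp is the distance from the TCP to the grasp point, in m); z points along the fingers, y is the line along which they close (so a half turn about z gives the same grasp; the last joint's range is limited). The gripper opens to 85 mm and grips with 20 to 120 N. Pads are 22 mm wide; open, the fingers measure 114 mm over their backs; the gripper's body (76 mm by 85 mm) begins 54 mm behind the grasp point. The pads swing forward as they close: fully open they stand 13 mm farther back than shut.
Start: joints at [-1.304, 0.615, -0.013, 1.423, 0.008, 1.103, -0.04], TCP at [0.188, 0.622, 0.231] pointing down, gripper open.
Joint ranges: [-3.12, 3.12], [-0.3, 2.06], [-1.34, 1.32], [0.26, 2.42], [-1.36, 4.5], [0.01, 1.98], [-2.84, 2.84]. Speed limits (rad/s): [2.79, 2.79, 3.14, 3.14, 3.14, 3.14, 3.14].

### API

Orientations are given as a unit quaternion [x, y, z, w].
In Python, from bench import arm gives the robot as it stands.
- The arm moves only by the shell command python3 -m handwheel 'ROWS'. ROWS is JSON, one flat list of numbers, 7 for each row, row after row: the shift along the tool's x, y, z each as a share of 2.5 cm, from -1 to 1, then the turn, a rotation vector about the tool's x, y, z each as a share of 4 degrees, from -1 to 1, then the opening, from 0 (shut) to 1 (fully open). In form: [tx, ty, tz, rx, ry, rz, fingers, tx, ty, tz, rx, ry, rz, fingers, ...]. A call has 1 to 12 rows; each row shifts and turns the commanded pose from where the row before left it, along the tool's axes as they then stand; what a row does not reach is not made up. A row lasts 1/8 s, in which the tool goes at most 62.5 mm and 10.7 degrees, less where a joint would pass 70% of its speed; a pose out of reach is approached as far as the arm can. A call with a number of a shift or a turn outside -1 to 1 is refused whole. A call with a gripper value outside its range is refused whole. The fingers move at their own pace and stop on an object; the grip force is fixed at half the most. Time passes only in rows, so rows that do not move let the fingers close. It gives the time, the measured TCP pose, the force, the opening and the grip force at its end, in the units of the state.
- arm.get_obs(): the state, without advancing time (a new reading comes with each control period).
- arm.capture(name): name is "scene" or "top" or "wrist"; returns the picture (384x512x3 uint8, red, green, blue); there is no depth.
- arm.camera_params(name): a dict with "camera_matrix" (3x3 intrinsics, pixels), "R" (3x3) and "t" (3): a world point X has camera coordinates R X + t; the wrist camera has in their place "mount" (4x4, takes a point from camera to tool coordinates, whose origin is the TCP and whose axes are the flange's). Camera axes: x right, y down, z forward; pixel columns grow to the right and rows downward; lengths in m; the calibration is good to about 2 mm. A picture is of the moment at which its call begins: read the wrist's pose just before it. camera_params takes no time and is no camera call.
- arm.close_job(): hands the job in; it is judged then, once.
Trained networks look in the newest picture that a camera, given by its name, has taken for a name from the list of things; names that differ only in an ending like _2 or _b are one class to them, and where a whole thing is asked for, a point or a joint stands for the part that bears it (a point fixed in the world has none). Each returns a list of dicts, best first, with "p" (0 to 1); they miss things now and then, are a little off and sometimes report something else, mostly with a low value. They report only what shows in the picture. A call takes as long as a camera call.
- arm.find_in(camera, target): "box" ([left, top, right, bottom] in pixels, round what is visible of it).
The state is a dict: "t": time; "joint_positions": joint angles; "dq": joint speeds; "tau": joint torques, N m; "tool_pos": TCP position; "tcp_rot": TCP orientation; "ft_force": force on the tool from outside, world axes, zero at the start; "torque": the same for the moment, N m; "grip_width": finger opening in m; "grasp_force": force on a finger pad.
Only numpy, scipy, OpenCV 4.12 (cv2) and the standard library are available. Lean on these libraries where they do the work, as an engineer would, in place of code of your own. Each camera call takes 0.05 s, during which the arm holds its last target. There are 200 camera calls.

### The job

Set the brass stone setting, stone up, fully home in the round pocket of the steel block, lowering it in rather than dropping it, and let go of it. Then take the wide-headed punch out of the wooden stand, carry it over the pliers rack and finish still holding it in the gripper, upright, still and centred over the stone with its mouth about 8 mm above the stone, so that the jeweller can check the fit; the punch must never touch the setting. Do not bump the rack, and leave the narrow punch, dish, jar and hammer where they are.

Things in the scene. Friction and masses are not known exactly. Their poses are not given: they have to be found in the camera images.
- setting: Round brass pendant setting, about 90 g, loose on the bench on the robot's side of the block, stone up. From below: spigot 36 mm dia, 8 mm high, chamfered; flange 50 mm dia, 8 to 12 mm; collar 32 mm dia, 12 to 26 mm (grip this from above); amber stone dome, 29 mm dia, top at 32 mm. Origin: centre of the spigot's underside; z up through the stone.
- stone_top (a point): Top of the stone on the setting, 32 mm above setting along its z.
- block: Fixed steel block 90 x 90 x 30 mm with a round pocket in the middle of its top, 40 mm dia, 10 mm deep. It stands left or right of the rack. With the setting home, the flange lies on the block's top, spigot underside 8 mm below that. Origin: centre of its underside, on the bench.
- block_hole0 (a point): Centre of the pocket's mouth, at the block's top face, 30 mm above the bench; z up.
- stand: Fixed wooden stand 160 x 70 x 22 mm on the other side of the rack, with two round pockets 44 mm dia, 12 mm deep (floors 10 mm above the bench), 45 mm either side of its centre along its own x axis; a punch stands in each, which in which varies. Origin: centre of its underside.
- wide_punch: Steel punch, about 260 g, standing mouth down in the stand. Head 40 mm dia, 26 mm high, with a recess 34 mm dia, 12 mm deep in its mouth; above it a cone to 34 mm, then a round shank 16 mm dia to 100 mm. Grip the shank from above, 70 to 95 mm above the mouth. Origin: centre of the mouth (lower end); z up along the shank.
- narrow_punch: The other steel punch, same shank and length (16 mm dia, 100 mm), but its head is only 24 mm dia. Origin: centre of its mouth. To be left standing in its pocket.
- rack: Fixed wooden pliers rack between block and stand, 260 mm long along its own x axis, 70 mm wide, with four pliers astride a rail; the highest points (pliers' jaws) 140 mm above the bench. Origin: centre of its underside, on the bench.
- dish: Small white dish, 64 mm dia, 22 mm high, loose, beyond the block. Origin: centre of its underside. Leave alone.
- jar: Small glass jar with metal cap, 44 mm dia, 55 mm high, loose, beyond the stand. Origin: centre of its underside. Leave alone.
- hammer: Hammer, 240 mm long, lying across beyond the rack's far end. Origin under it. Leave alone.

How it is judged:
By the outcome, as a careful person would: the job done as asked, in the order asked, and still so for the second after the job is handed in, while the arm keeps its last pose, push and grip.
It also fails if it takes over 62 s, if anything falls off the work surface, if the arm or the gripper's body presses on something with over 40 N, if the wrist force passes 120 N, or if a joint passes its speed limit or range.

## Working session

There is one attempt and no reset: what is moved stays moved. The work goes in short steps, Python scripts to look and compute and a shell command to move; the robot and the scene stay as the last step left them, time stands still between calls to the robot, and variables do not carry over. Pictures are saved under pics/ and viewed, at most 10 in all, crops included, and the job is handed in when it is done.

```bash
mkdir -p pics; ls
cat > h.py <<'E'
import numpy as np, cv2
from bench import arm
from scipy.spatial.transform import Rotation as Ro
def cam(n):
    p=arm.camera_params(n);K=np.array(p["camera_matrix"])
    if n!="wrist": return K,np.array(p["R"]),np.array(p["t"])
    o=arm.get_obs();T=np.eye(4);T[:3,:3]=Ro.from_quat(o["tcp_rot"]).as_matrix();T[:3,3]=o["tool_pos"]
    W=T@np.array(p["mount"]);R=W[:3,:3].T
    return K,R,-R@W[:3,3]
def ray(c,u,v,z):
    K,R,t=c;d=R.T@np.linalg.solve(K,[u,v,1]);o=-R.T@t
    return o+d*(z-o[2])/d[2]
def proj(c,X):
    K,R,t=c;q=K@(R@np.array(X)+t);return q[:2]/q[2]
def shot(n,f=None):
    c=cam(n);im=np.asarray(arm.capture(n))
    if f: cv2.imwrite("pics/"+f,im[:,:,::-1])
    return c,im
E
python3 - <<'E'
from h import *
o=arm.get_obs();print({k:np.round(v,3).tolist() for k,v in o.items()},arm.tcp_to_grasp)
print(Ro.from_quat(o["tcp_rot"]).as_matrix().round(3))
for n in("top","scene"):
    c,im=shot(n,n+"0.png")
    print(n,"campos",(-c[1].T@c[2]).round(3))
    for k in "setting block stand wide_punch narrow_punch rack dish jar hammer".split():
        for b in arm.find_in(n,k)[:2]:
            bb=b["box"];print(k,round(b["p"],2),np.round(bb),ray(c,(bb[0]+bb[2])/2,(bb[1]+bb[3])/2,0.02).round(3))
E
```

```text
pics
{'t': 0.0, 'joint_positions': [-1.304, 0.616, -0.013, 1.425, 0.008, 1.103, -0.04], 'dq': [0.0, 0.0, 0.002, -0.001, 0.001, 0.002, 0.001], 'tau': [-0.001, -46.921, 0.259, -17.103, 0.01, 0.009, -0.0], 'tool_pos': [0.187, 0.622, 0.23], 'tcp_rot': [0.146, 0.989, -0.001, -0.0], 'ft_force': [0.501, -0.359, -0.08], 'torque': [-0.011, 0.052, 0.005], 'grasp_force': 0.0, 'grip_width': 0.085} 0.0187
[[-0.957  0.289 -0.001]
 [ 0.289  0.957 -0.003]
 [-0.    -0.003 -1.   ]]
top campos [0.407 0.002 1.089]
block 0.81 [328. 192. 363. 219.] [ 0.57  -0.307  0.02 ]
stand 0.67 [139. 182. 179. 234.] [0.554 0.267 0.02 ]
wide_punch 0.54 [144. 215. 163. 227.] [0.514 0.282 0.02 ]
wide_punch 0.53 [328. 188. 363. 222.] [ 0.572 -0.308  0.02 ]
narrow_punch 0.45 [155. 186. 170. 196.] [0.607 0.258 0.02 ]
rack 0.67 [227. 165. 258. 256.] [0.549 0.011 0.02 ]
dish 0.26 [328. 190. 363. 224.] [ 0.565 -0.309  0.02 ]
jar 0.64 [170. 156. 187. 174.] [0.691 0.214 0.02 ]
jar 0.29 [346. 237. 359. 254.] [ 0.446 -0.325  0.02 ]
hammer 0.9 [207. 122. 282. 154.] [0.783 0.008 0.02 ]
hammer 0.46 [137. 184. 182. 236.] [0.548 0.266 0.02 ]
scene campos [1.291 0.203 0.778]
setting 0.65 [162. 134. 179. 149.] [ 0.453 -0.32   0.02 ]
setting 0.32 [352. 192. 364. 225.] [0.569 0.255 0.02 ]
block 0.86 [137. 154. 178. 186.] [ 0.579 -0.301  0.02 ]
stand 0.55 [337. 183. 389. 237.] [0.57  0.267 0.02 ]
wide_punch 0.85 [365. 175. 382. 203.] [0.487 0.284 0.02 ]
narrow_punch 0.71 [352. 193. 366. 224.] [0.567 0.256 0.02 ]
rack 0.88 [241. 134. 298. 228.] [0.535 0.012 0.02 ]
dish 0.89 [138. 190. 162. 214.] [ 0.696 -0.265  0.02 ]
dish 0.68 [368. 174. 386. 204.] [0.485 0.294 0.02 ]
jar 0.55 [324. 229. 345. 255.] [0.69  0.213 0.02 ]
hammer 0.66 [197. 235. 299. 288.] [0.8   0.035 0.02 ]
hammer 0.51 [139. 190. 164. 211.] [ 0.69  -0.263  0.02 ]
```

Run:
```python
import cv2,numpy as np
a=cv2.imread("pics/top0.png")[110:270,120:380];b=cv2.imread("pics/scene0.png")[110:300,120:400]
a=cv2.resize(a,(780,480),interpolation=2)
cv2.imwrite("pics/top0c.png",a);cv2.imwrite("pics/scene0c.png",cv2.resize(b,(784,532),interpolation=2))
```

```text
(no output)
```

View pics/top0c.png

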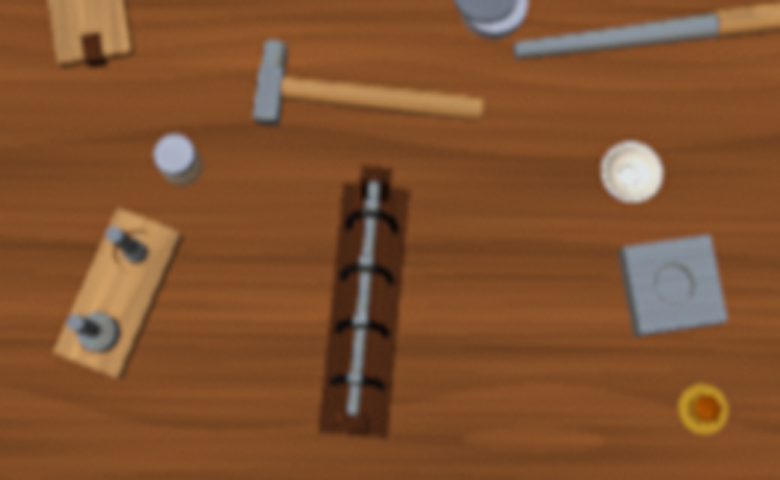

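View pics/scene0c.png

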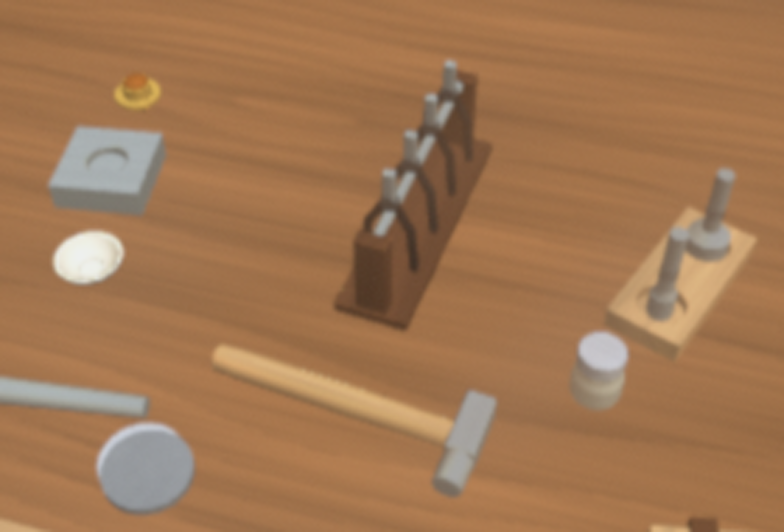

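The top view shows the setting at about px (354,246), the block pocket at (345,205), the wide punch head at (152,221) on the robot's side of the stand, and the narrow punch at (164,193). In the scene view the wide punch is likewise the one nearer the robot. The current tool yaw suits both grasps, so I'll move first to above the stand.

```bash
python3 -m handwheel '[-0.5,-0.28,0,0,0,0,1,-1,-0.55,0,0,0,0,1,-1,-0.55,0,0,0,0,1,-1,-0.55,0,0,0,0,1,-1,-0.55,0,0,0,0,1,-1,-0.55,0,0,0,0,1,-1,-0.55,0,0,0,0,1,-1,-0.55,0,0,0,0,1,-1,-0.55,0,0,0,0,1,-1,-0.55,0,0,0,0,1,-1,-0.55,0,0,0,0,1,-1,-0.55,0,0,0,0,1]'
python3 -m handwheel '[-1,-0.55,0,0,0,0,1,-1,-0.55,0,0,0,0,1,-0.5,-0.28,0,0,0,0,1,0,0,0,0,0,0,1]'
python3 - <<'E'
from h import *
p=arm.camera_params("wrist");print(np.array(p["mount"]).round(3),np.array(p["camera_matrix"]).round(0))
c,im=shot("wrist","w1.png");print((-c[1].T@c[2]).round(3), arm.get_obs()["tool_pos"])
for k in("wide_punch","narrow_punch","stand"):
    for b in arm.find_in("wrist",k)[:2]:print(k,b)
ct=cam("top")
for n,u,v,z in(("setting",354.3,246.3,.011),("stone",356,246,.03),("pocket",344.7,204.7,.03),("whead",152,220.7,.036)):print(n,ray(ct,u,v,z).round(4))
E
```

```text
t: 2.5
tool_pos: [0.4184, 0.3858, 0.2315]
tcp_rot: [0.146, 0.989, -0.0, 0.0]
ft_force: [0.5, 0.1, -0.2]
grip_width: 0.0852
grasp_force: 0.0
t: 3.0
tool_pos: [0.4678, 0.3355, 0.2314]
tcp_rot: [0.147, 0.989, -0.0, 0.0]
ft_force: [0.6, 0.8, -0.1]
grip_width: 0.0854
grasp_force: 0.0
[[ 0.    -0.951 -0.31   0.079]
 [ 1.     0.     0.     0.001]
 [-0.    -0.31   0.951 -0.143]
 [ 0.     0.     0.     1.   ]] [[322.   0. 256.]
 [  0. 322. 191.]
 [  0.   0.   1.]]
[0.392 0.36  0.374] [0.4666818  0.33693437 0.23133857]
wide_punch {'box': [208.2, 196.0, 241.5, 253.8], 'p': 0.89}
narrow_punch {'box': [206.7, 265.6, 232.7, 333.9], 'p': 0.76}
stand {'box': [193.3, 179.0, 256.7, 305.5], 'p': 0.78}
setting [ 0.4448 -0.3329  0.011 ]
stone [ 0.4451 -0.3321  0.03  ]
pocket [ 0.5701 -0.3027  0.03  ]
whead [0.5128 0.2813 0.036 ]
```

View pics/w1.png

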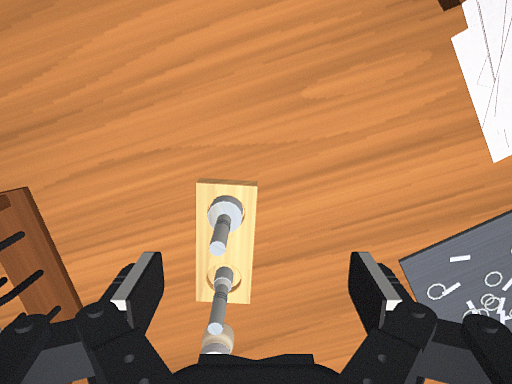

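The wrist view has the wide punch's shank top at about (218,247) and its head at (226,212), with the narrow punch's top at (215,328). Next I go across to the setting.

```bash
python3 -m handwheel '[-0.3,-0.5,0,0,0,0,1,-0.45,-0.95,0,0,0,0,1,-0.45,-0.95,0,0,0,0,1,-0.45,-0.95,0,0,0,0,1,-0.45,-0.95,0,0,0,0,1,-0.45,-0.95,0,0,0,0,1,-0.45,-0.95,0,0,0,0,1,-0.45,-0.95,0,0,0,0,1,-0.45,-0.95,0,0,0,0,1,-0.45,-0.95,0,0,0,0,1,-0.45,-0.95,0,0,0,0,1,-0.45,-0.95,0,0,0,0,1]'
python3 -m handwheel '[-0.45,-0.95,0,0,0,0,1,-0.45,-0.95,0,0,0,0,1,-0.07,-0.97,0,0,0,0,1,-0.07,-0.97,0,0,0,0,1,-0.07,-0.97,0,0,0,0,1,-0.07,-0.97,0,0,0,0,1,-0.07,-0.97,0.3,0,0,0,1,-0.07,-0.97,0.3,0,0,0,1,-0.07,-0.97,0.3,0,0,0,1,-0.07,-0.97,0.3,0,0,0,1,-0.07,-0.97,0.3,0,0,0,0.7,-0.07,-0.97,0.3,0,0,0,0.7]'
python3 -m handwheel '[-0.07,-0.97,0.3,0,0,0,0.7,-0.07,-0.97,0.3,0,0,0,0.7,-0.07,-0.97,0.3,0,0,0,0.7,-0.07,-0.5,0,0,0,0,0.7,0,0,0,0,0,0,0.7,0,0,0,0,0,0,0.7]'
python3 - <<'E'
from h import *
c,im=shot("wrist","w2.png");o=arm.get_obs();print(o["tool_pos"],o["joint_positions"].round(2) if hasattr(o["joint_positions"],"round") else o["joint_positions"],o["grip_width"])
print(proj(c,[.445,-.332,.011]),proj(c,[.570,-.303,.03]))
for k in("setting","block"):
    for b in arm.find_in("wrist",k)[:2]:print(k,b)
E
```

```text
t: 4.7
tool_pos: [0.5135, 0.0352, 0.2314]
tcp_rot: [0.146, 0.989, -0.0, 0.0]
ft_force: [0.1, -0.4, -0.2]
grip_width: 0.0856
grasp_force: 0.0
t: 6.2
tool_pos: [0.4675, -0.2536, 0.1862]
tcp_rot: [0.146, 0.989, -0.0, -0.0]
ft_force: [-0.8, 0.3, 0.1]
grip_width: 0.0597
grasp_force: 0.0
t: 6.95
tool_pos: [0.4511, -0.3349, 0.1642]
tcp_rot: [0.145, 0.989, 0.0, 0.0]
ft_force: [0.3, 0.3, 0.1]
grip_width: 0.0597
grasp_force: 0.0
[ 0.45111593 -0.33472202  0.16412291] [ 0.54  0.55  0.09  1.77 -0.06  0.82  1.94] 0.05992393035989981
[255.2951022  167.28271651] [319.19729021 280.77660288]
setting {'box': [234.3, 143.5, 283.7, 191.9], 'p': 0.56}
block {'box': [261.7, 217.1, 369.8, 332.4], 'p': 0.96}
```

View pics/w2.png

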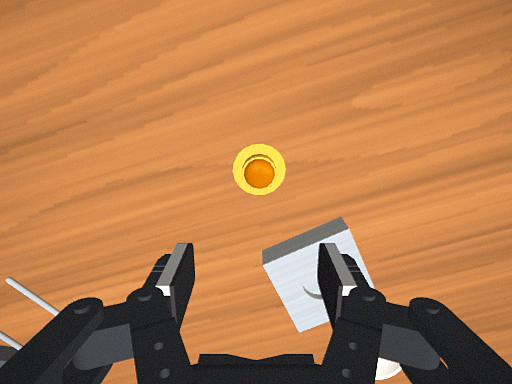

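The wrist view shows the setting's flange centred near (259,169) and the block to the lower right, its pocket partly hidden by the finger. Next I fit the flange ellipse.

```bash
cat >> h.py <<'E'
def ell(im,box,lo,hi):
    x0,y0,x1,y1=box;hsv=cv2.cvtColor(im[y0:y1,x0:x1],cv2.COLOR_RGB2HSV)
    m=cv2.inRange(hsv,lo,hi);cs,_=cv2.findContours(m,cv2.RETR_EXTERNAL,cv2.CHAIN_APPROX_NONE)
    k=max(cs,key=cv2.contourArea);e=cv2.fitEllipse(cv2.convexHull(k));return (e[0][0]+x0,e[0][1]+y0),e[1],e[2]
def step(target):
    o=arm.get_obs();M=Ro.from_quat(o["tcp_rot"]).as_matrix()
    return (M.T@(np.array(target)-o["tool_pos"])/.025).round(2)
E
python3 - <<'E'
from h import *
im=cv2.imread("pics/w2.png")[:,:,::-1].copy();c=cam("wrist")
print(cv2.cvtColor(im,cv2.COLOR_RGB2HSV)[[170,185,172,130],[238,250,260,220]])
e=ell(im,(215,125,305,215),(20,150,120),(32,255,255));print(e)
s=ray(c,*e[0],.011);print(s, step([s[0],s[1],.016]))
E
```

```text
[[ 27 160 254]
 [ 18 197 199]
 [ 17 245 241]
 [ 14 157 223]]
((258.75058364868164, 168.82287979125977), (51.573638916015625, 52.335304260253906), 75.74357604980469)
[ 0.44727969 -0.32939129  0.011     ] [0.21 0.17 5.92]
```

```bash
python3 -m handwheel '[0.1,0.1,0.6,0,0,0,0.7,0.11,0.07,0.9,0,0,0,0.7,0,0,1,0,0,0,0.7,0,0,1,0,0,0,0.7,0,0,1,0,0,0,0.7,0,0,0.7,0,0,0,0.7,0,0,0.3,0,0,0,0.7,0,0,0.2,0,0,0,0.7,0,0,0.1,0,0,0,0.7,0,0,0,0,0,0,0.7]'
python3 -m handwheel '[0,0,0,0,0,0,0.3,0,0,0,0,0,0,0,0,0,0,0,0,0,0,0,0,0,0,0,0,0,0,0,0,0,0,0,0]'
```

```text
t: 8.35
tool_pos: [0.4468, -0.3307, 0.0192]
tcp_rot: [0.146, 0.989, -0.0, 0.0]
ft_force: [-0.7, -0.7, 0.3]
grip_width: 0.06
grasp_force: 0.0
t: 8.98
tool_pos: [0.4469, -0.3307, 0.0197]
tcp_rot: [0.146, 0.989, -0.0, 0.0]
ft_force: [0.0, 0.5, 5.2]
grip_width: 0.0281
grasp_force: 58.8
```

The 28 mm width means I'm on the dome, not the collar. I'll open, go lower and re-grip.

```bash
python3 -m handwheel '[0,0,0,0,0,0,0.6,0,0,0,0,0,0,0.6,0,0,0.15,0,0,0,0.6,0,0,0.15,0,0,0,0.6,0,0,0.1,0,0,0,0.6,0,0,0,0,0,0,0.6]'
python3 - <<'E'
from h import *
shot("wrist","w3.png")
E
```

```text
t: 9.72
tool_pos: [0.4464, -0.3304, 0.0084]
tcp_rot: [0.146, 0.989, 0.0, -0.0]
ft_force: [1.2, 0.5, -0.6]
grip_width: 0.0508
grasp_force: 0.0
```

View pics/w3.png

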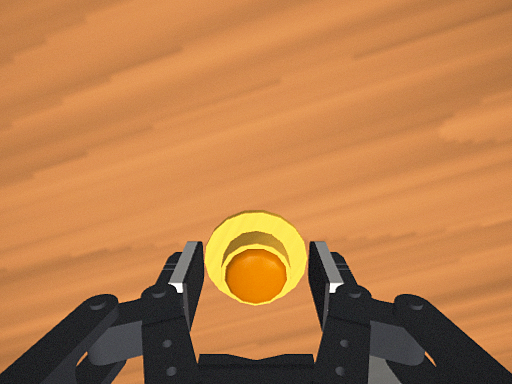

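The setting is still upright and centred between the pads (flange at about (256,258)). Now I close on the collar.

```bash
python3 -m handwheel '[0,0,0,0,0,0,0.3,0,0,0,0,0,0,0,0,0,0,0,0,0,0,0,0,0,0,0,0,0,0,0,0,0,0,0,0]'
```

```text
t: 10.4
tool_pos: [0.4479, -0.3297, 0.0102]
tcp_rot: [0.145, 0.989, 0.0, 0.001]
ft_force: [0.4, 2.3, 7.4]
grip_width: 0.0385
grasp_force: 70.9
```

38.5 mm suggests the tips are jammed on the flange top. I'll open, rise 5 mm, re-grip and look.

```bash
python3 -m handwheel '[0,0,0,0,0,0,0.55,0,0,-0.1,0,0,0,0.55,0,0,-0.1,0,0,0,0.55,0,0,0,0,0,0,0.3,0,0,0,0,0,0,0,0,0,0,0,0,0,0,0,0,0,0,0,0,0,0,0,0,0,0,0,0]'
python3 - <<'E'
from h import *
shot("wrist","w4.png")
im=cv2.imread("pics/w4.png")[180:340,130:390];cv2.imwrite("pics/w4c.png",cv2.resize(im,(780,480),interpolation=2))
E
```

```text
t: 11.4
tool_pos: [0.4467, -0.3309, 0.0144]
tcp_rot: [0.146, 0.989, -0.0, 0.0]
ft_force: [0.1, 0.2, 5.8]
grip_width: 0.0292
grasp_force: 58.9
```

View pics/w4c.png

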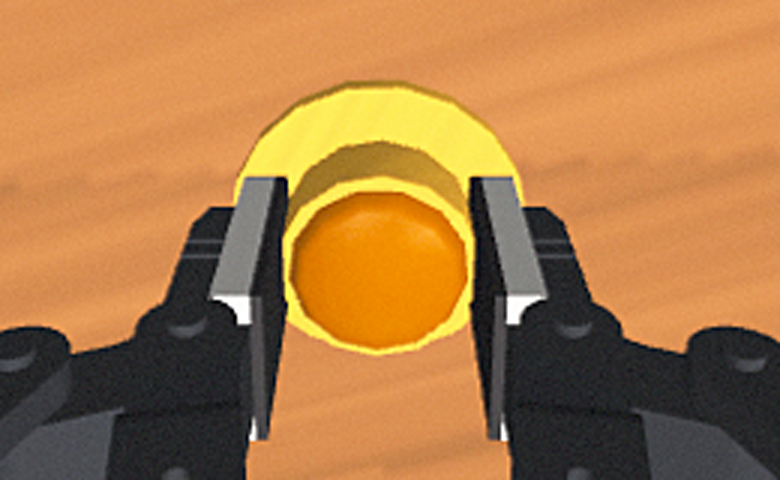

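The pads are now on the collar, setting upright and centred (stone at px (256,268) in the full frame). I lift and go just beyond the block, so that the wrist camera sees the pocket unobstructed.

```bash
python3 -m handwheel '[0,0,-0.2,0,0,0,0,0,0,-0.5,0,0,0,0,0,0,-0.9,0,0,0,0,0,0,-0.9,0,0,0,0,-0.4,0.15,-0.9,0,0,0,0,-0.8,0.3,-0.6,0,0,0,0,-0.9,0.35,-0.2,0,0,0,0,-0.9,0.35,0,0,0,0,0,-0.9,0.35,0,0,0,0,0,-0.9,0.35,0,0,0,0,0,-0.9,0.3,0,0,0,0,0,-0.6,0.2,0,0,0,0,0]'
python3 -m handwheel '[-0.3,0.1,0,0,0,0,0,0,0,0,0,0,0,0,0,0,0,0,0,0,0]'
python3 - <<'E'
from h import *
c,im=shot("wrist","w5.png");print(arm.get_obs()["tool_pos"],proj(c,[.570,-.303,.03]))
print(arm.find_in("wrist","setting")[:1],arm.find_in("wrist","block")[:1])
E
```

```text
t: 12.95
tool_pos: [0.6154, -0.3189, 0.1191]
tcp_rot: [0.145, 0.989, 0.0, 0.0]
ft_force: [0.6, 0.1, -0.4]
grip_width: 0.0294
grasp_force: 59.3
t: 13.32
tool_pos: [0.6213, -0.3199, 0.1189]
tcp_rot: [0.146, 0.989, -0.0, -0.001]
ft_force: [0.3, -0.3, -1.4]
grip_width: 0.0291
grasp_force: 59.3
[ 0.62133321 -0.3199348   0.11895242] [255.84398163 124.11389498]
[{'box': [209.5, 206.2, 302.5, 298.6], 'p': 0.96}] [{'box': [175.0, 37.3, 340.9, 203.3], 'p': 0.97}]
```

View pics/w5.png

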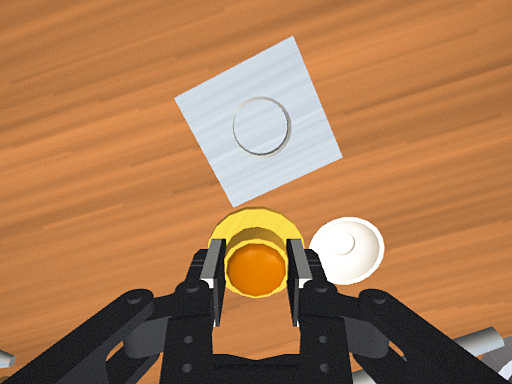

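The pocket rim is at about (262,126), the block corners are at (175,98), (293,36), (342,157) and (233,207), and the held setting's flange shows from x=209 to 303, top edge v≈207.

Run:
```python
from h import *
from scipy.optimize import least_squares
c=cam("wrist");im=cv2.imread("pics/w5.png")
o=arm.get_obs();tp=np.array(o["tool_pos"])
q=np.array([ray(c,*p,.03)[:2] for p in((175,98),(293,36),(342,157),(233,207))]);print("block",q.mean(0),np.linalg.norm(np.roll(q,1,0)-q,axis=1))
# pocket rim: radial gradient search
g=cv2.cvtColor(im,cv2.COLOR_BGR2GRAY).astype(float)
th=np.linspace(0,2*np.pi,180,endpoint=False)
def circ(x,y,r,z):return np.array([proj(c,[x+r*np.cos(t),y+r*np.sin(t),z]) for t in th])
def samp(p):return cv2.remap(g.astype(np.float32),p[:,0].astype(np.float32)[None],p[:,1].astype(np.float32)[None],1)[0]
best=[]
c0=ray(c,262,126,.03)[:2]
for dx in np.arange(-.005,.0051,.0005):
  for dy in np.arange(-.005,.0051,.0005):
    x,y=c0[0]+dx,c0[1]+dy
    best.append((np.abs(samp(circ(x,y,.0207,.03))-samp(circ(x,y,.0193,.03))).mean(),x,y))
best.sort(reverse=True);print("pocket",np.round(best[:4],4))
# flange: yellow mask edge points on the upper arc
hsv=cv2.cvtColor(im,cv2.COLOR_BGR2HSV);m=cv2.inRange(hsv,(20,150,90),(32,255,255));m[:195]=0
pts=[]
for u in range(222,292,2):
    v=np.nonzero(m[:,u])[0]
    if len(v):pts.append((u,v[0]-.5))
z=tp[2]-.0144+.012
P=np.array([ray(c,u,v,z)[:2] for u,v in pts])
r=least_squares(lambda s:np.hypot(*(P-s).T)-.025,tp[:2]-[.005,0],loss="soft_l1",f_scale=.0005)
print("flange c",r.x,"rel",r.x-tp[:2],"rms",np.sqrt((r.fun**2).mean()))
s=r.x-tp[:2]
for n,b in(("blk",q.mean(0)),("pk",np.array(best[0][1:]))):print(n,step([*(b-s),.06]))
```

```text
block [ 0.57423855 -0.30050701] [0.08932629 0.08928946 0.08938836 0.08967119]
pocket [[48.9539  0.5719 -0.3012]
 [47.6025  0.5719 -0.3017]
 [47.2894  0.5734 -0.3007]
 [46.8855  0.5724 -0.3017]]
flange c [ 0.62267961 -0.31893865] rel [0.001068   0.00089778] rms 0.0002494722762176704
blk [2.07 0.15 2.36]
pk [2.15 0.09 2.36]
```

```bash
python3 -m handwheel '[0.4,0.02,0.3,0,0,0,0,0.7,0.04,0.6,0,0,0,0,0.7,0.04,0.6,0,0,0,0,0.3,0.02,0.3,0,0,0,0,0,0,0.2,0,0,0,0,0,0,0,0,0,0,0,0,0,0,0,0,0,0]'
python3 - <<'E'
from h import *
b=np.array([.573,-.3009]);s=np.array([.0011,.0009]);print(step([*(b-s),.0364]))
E
```

```text
t: 14.35
tool_pos: [0.5739, -0.3018, 0.0693]
tcp_rot: [0.146, 0.989, -0.0, 0.001]
ft_force: [-0.3, -0.7, -0.5]
grip_width: 0.0293
grasp_force: 59.3
[ 0.08 -0.02  1.32]
```

```bash
python3 -m handwheel '[0.08,0,0.3,0,0,0,0,0,0,0.3,0,0,0,0,0,0,0.2,0,0,0,0,0,0,0.1,0,0,0,0,0,0,0.1,0,0,0,0,0,0,0.1,0,0,0,0,0,0,0,0,0,0,0]'
```

```text
t: 15.22
tool_pos: [0.5709, -0.3008, 0.0412]
tcp_rot: [0.146, 0.989, 0.0, -0.0]
ft_force: [-0.1, 0.2, -1.1]
grip_width: 0.0292
grasp_force: 59.3
```

It is 3 mm into the pocket with no contact force, so I continue down.

```bash
python3 -m handwheel '[0,0,0.08,0,0,0,0,0,0,0.06,0,0,0,0,0,0,0.04,0,0,0,0,0,0,0.02,0,0,0,0,0,0,0,0,0,0,0]'
```

```text
t: 15.85
tool_pos: [0.5709, -0.3008, 0.0365]
tcp_rot: [0.146, 0.989, 0.0, -0.0]
ft_force: [-1.1, -0.2, 1.5]
grip_width: 0.0293
grasp_force: 59.4
```

```bash
python3 -m handwheel '[0,0,0.03,0,0,0,0,0,0,0.03,0,0,0,0,0,0,0,0,0,0,0]'
```

```text
t: 16.23
tool_pos: [0.5709, -0.3008, 0.0364]
tcp_rot: [0.146, 0.989, 0.0, 0.0]
ft_force: [-3.0, 1.8, 8.2]
grip_width: 0.0294
grasp_force: 60.1
```

It is seated: z holds at the home height while the force rises to 8 N. Release and lift.

```bash
python3 -m handwheel '[0,0,-0.06,0,0,0,0,0,0,0,0,0,0,0.3,0,0,0,0,0,0,0.55,0,0,0,0,0,0,0.65,0,0,0,0,0,0,0.65,0,0,-0.3,0,0,0,0.65,0,0,-0.7,0,0,0,0.65,0,0,-1,0,0,0,0.65,0,0,-1,0,0,0,0.65,0,0,-1,0,0,0,0.65,0,0,-0.8,0,0,0,0.65,0,0,-0.3,0,0,0,0.65]'
python3 -m handwheel '[0,0,0,0,0,0,0.65,0,0,0,0,0,0,0.65]'
python3 - <<'E'
from h import *
c,im=shot("wrist","w6.png");tp=np.array(arm.get_obs()["tool_pos"])
e=ell(im,(200,100,310,240),(20,150,90),(32,255,255));s=ray(c,*e[0],.033);print(e,s,s[:2]-tp[:2])
im=cv2.imread("pics/w6.png")[90:290,130:390];cv2.imwrite("pics/w6c.png",cv2.resize(im,(780,600),interpolation=2))
E
```

```text
t: 17.73
tool_pos: [0.5719, -0.3015, 0.1667]
tcp_rot: [0.146, 0.989, -0.001, 0.002]
ft_force: [-0.5, -0.6, -0.6]
grip_width: 0.0556
grasp_force: 0.0
t: 17.98
tool_pos: [0.5704, -0.3005, 0.163]
tcp_rot: [0.146, 0.989, 0.0, -0.001]
ft_force: [0.3, 0.0, 0.0]
grip_width: 0.0553
grasp_force: 0.0
((255.48351287841797, 183.2046356201172), (53.285526275634766, 55.139320373535156), 88.4612808227539) [ 0.5724953  -0.29998745  0.033     ] [0.00211321 0.00050918]
```

View pics/w6c.png

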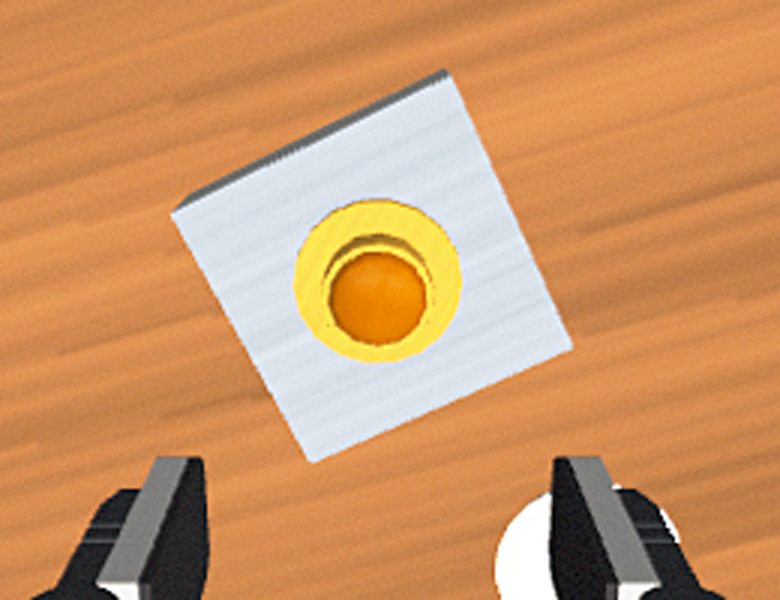

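The setting lies flush with its flange flat on the block, stone up, centre (382,280) in the crop. Now I go to the wide punch.

```bash
python3 -m handwheel '[0.1,0.2,-0.5,0,0,0,0.6,0.3,0.6,-0.8,0,0,0,0.6,0.4,0.98,-0.8,0,0,0,0.6,0.4,0.98,-0.6,0,0,0,0.6,0.4,0.98,-0.2,0,0,0,0.6,0.4,0.98,0,0,0,0,0.6,0.4,0.98,0,0,0,0,0.6,0.4,0.98,0,0,0,0,0.6,0.4,0.98,0,0,0,0,0.6,0.4,0.98,0,0,0,0,0.6,0.4,0.98,0,0,0,0,0.6,0.4,0.98,0,0,0,0,0.6]'
python3 -m handwheel '[0.4,0.98,0,0,0,0,0.6,0.4,0.98,0,0,0,0,0.6,0.4,0.98,0,0,0,0,0.6,0.4,0.98,0,0,0,0,0.6,0.4,0.98,0,0,0,0,0.6,0.4,0.98,0,0,0,0,0.6,0.4,0.98,0,0,0,0,0.6,0.4,0.98,0,0,0,0,0.6,0.4,0.98,0,0,0,0,0.6,0.4,0.98,0,0,0,0,0.6,0.4,0.98,0,0,0,0,0.6,0.4,0.8,0,0,0,0,0.6]'
python3 -m handwheel '[0,0,0,0,0,0,0.6,0,0,0,0,0,0,0.6]'
python3 - <<'E'
from h import *
c,im=shot("wrist","w7.png");print(arm.get_obs()["tool_pos"],proj(c,[.5128,.2813,.036]),proj(c,[.5128,.2813,.11]))
for k in("wide_punch","narrow_punch"):print(arm.find_in("wrist",k)[:1])
im=cv2.imread("pics/w7.png")[80:280,130:390];cv2.imwrite("pics/w7c.png",cv2.resize(im,(780,600),interpolation=2))
E
```

```text
t: 19.52
tool_pos: [0.5419, -0.0132, 0.238]
tcp_rot: [0.145, 0.989, 0.001, 0.001]
ft_force: [-0.5, -0.3, 0.4]
grip_width: 0.0517
grasp_force: 0.0
t: 21.02
tool_pos: [0.5098, 0.2987, 0.2377]
tcp_rot: [0.145, 0.989, 0.001, 0.0]
ft_force: [0.2, -0.6, -0.5]
grip_width: 0.0512
grasp_force: 0.0
t: 21.28
tool_pos: [0.511, 0.2952, 0.2366]
tcp_rot: [0.146, 0.989, -0.001, 0.0]
ft_force: [0.5, 0.4, -0.1]
grip_width: 0.0508
grasp_force: 0.0
[0.51124363 0.29472975 0.23651672] [243.08814605 167.85499875] [239.87814741 188.17353209]
[{'box': [229.6, 149.8, 262.6, 198.7], 'p': 0.57}]
[]
```

View pics/w7c.png

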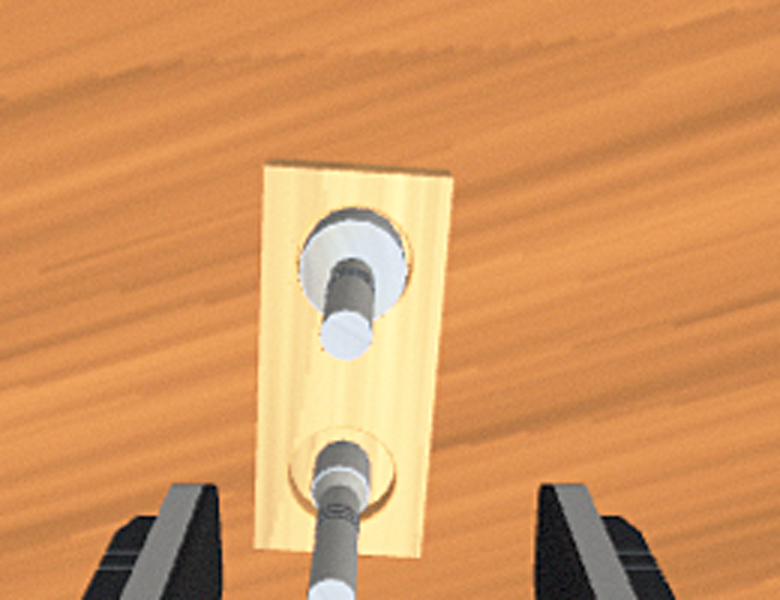

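The wide punch's shank top is at (245.7,191.7) in full-frame pixels; the narrow punch is toward the bottom and clear of the fingers.

Run:
```python
from h import *
c=cam("wrist");s=ray(c,245.7,191.7,.11);h=ray(c,130+354/3,80+271/3,.037);print(s,h,step([s[0],s[1],.074]),step([h[0],h[1],.074]))
```

```text
[0.51759143 0.28493656 0.11      ] [0.51699431 0.2854614  0.037     ] [-0.35 -0.3   6.5 ] [-0.32 -0.29  6.5 ]
```

```bash
python3 -m handwheel '[-0.17,-0.17,0.3,0,0,0,0.6,-0.17,-0.17,0.7,0,0,0,0.6,0,0,0.9,0,0,0,0.6,0,0,1,0,0,0,0.6,0,0,1,0,0,0,0.6,0,0,1,0,0,0,0.6,0,0,0.8,0,0,0,0.6,0,0,0.5,0,0,0,0.6,0,0,0.3,0,0,0,0.6,0,0,0,0,0,0,0.6,0,0,0,0,0,0,0.6]'
python3 -m handwheel '[0,0,0,0,0,0,0.35,0,0,0,0,0,0,0.2,0,0,0,0,0,0,0.1,0,0,0,0,0,0,0,0,0,0,0,0,0,0,0,0,0,0,0,0,0]'
```

```text
t: 22.8
tool_pos: [0.517, 0.2861, 0.0745]
tcp_rot: [0.146, 0.989, 0.0, 0.001]
ft_force: [-0.9, 0.3, -0.2]
grip_width: 0.0512
grasp_force: 0.0
t: 23.55
tool_pos: [0.5166, 0.2857, 0.0741]
tcp_rot: [0.146, 0.989, -0.0, 0.0]
ft_force: [-0.3, -0.8, 4.4]
grip_width: 0.0142
grasp_force: 58.6
```

Gripped (the reading runs about 2 mm under, as before). Lift straight up and carry over the rack.

```bash
python3 -m handwheel '[0,0,-0.1,0,0,0,0,0,0,-0.3,0,0,0,0,0,0,-0.6,0,0,0,0,0,0,-0.8,0,0,0,0,0,0,-0.9,0,0,0,0,0,0,-0.9,0,0,0,0,0,0,-0.9,0,0,0,0,0,0,-0.9,0,0,0,0,0,0,-0.8,0,0,0,0,0,0,-0.5,0,0,0,0,0,0,-0.3,0,0,0,0,0,0,-0.1,0,0,0,0]'
python3 -m handwheel '[-0.1,-0.25,0,0,0,0,0,-0.2,-0.5,0,0,0,0,0,-0.3,-0.75,0,0,0,0,0,-0.4,-0.97,0,0,0,0,0,-0.4,-0.97,0,0,0,0,0,-0.4,-0.97,0,0,0,0,0,-0.4,-0.97,0,0,0,0,0,-0.4,-0.97,0,0,0,0,0,-0.4,-0.97,0,0,0,0,0,-0.4,-0.97,0,0,0,0,0,-0.4,-0.97,0,0,0,0,0,-0.4,-0.97,0,0,0,0,0]'
```

```text
t: 25.05
tool_pos: [0.5163, 0.2858, 0.2514]
tcp_rot: [0.146, 0.989, -0.0, -0.0]
ft_force: [0.5, 0.3, -3.6]
grip_width: 0.0141
grasp_force: 58.5
t: 26.55
tool_pos: [0.5427, 0.0078, 0.2513]
tcp_rot: [0.147, 0.989, -0.0, -0.0]
ft_force: [0.5, -0.4, -3.1]
grip_width: 0.0148
grasp_force: 58.5
```

Run:
```python
from h import *
print(arm.get_obs()["tool_pos"],arm.get_obs()["tcp_rot"],step([.5709,-.3008,.25]))
```

```text
[0.54265379 0.00778363 0.2512887 ] [ 1.46906633e-01  9.89150238e-01 -4.81369839e-04 -1.28126458e-04] [ -4.67 -11.48   0.06]
```

```bash
python3 -m handwheel '[-0.4,-0.97,0,0,0,0,0,-0.4,-0.97,0,0,0,0,0,-0.4,-0.97,0,0,0,0,0,-0.4,-0.97,0,0,0,0,0,-0.4,-0.97,0,0,0,0,0,-0.4,-0.97,0,0,0,0,0,-0.4,-0.97,0,0,0,0,0,-0.4,-0.97,0,0,0,0,0,-0.4,-0.97,0,0,0,0,0,-0.4,-0.97,0,0,0,0,0,-0.3,-0.8,0,0,0,0,0,-0.2,-0.55,0,0,0,0,0]'
python3 -m handwheel '[-0.1,-0.3,0,0,0,0,0,0,0,0,0,0,0,0,0,0,0,0,0,0,0,0,0,0,0,0,0,0]'
python3 - <<'E'
from h import *
o=arm.get_obs();print(step([.5709,-.3008,.15]),np.abs(o["dq"]).max())
E
```

```text
t: 28.05
tool_pos: [0.5702, -0.2884, 0.2511]
tcp_rot: [0.147, 0.989, -0.0, -0.0]
ft_force: [-0.0, 0.0, -3.4]
grip_width: 0.014
grasp_force: 58.5
t: 28.55
tool_pos: [0.5717, -0.293, 0.2514]
tcp_rot: [0.145, 0.989, 0.0, -0.0]
ft_force: [0.9, 0.1, -2.2]
grip_width: 0.0144
grasp_force: 58.5
[-0.06 -0.31  4.06] 0.004133613984440325
```

```bash
python3 -m handwheel '[-0.04,-0.15,0.3,0,0,0,0,-0.04,-0.16,0.6,0,0,0,0,0,0,0.8,0,0,0,0,0,0,0.8,0,0,0,0,0,0,0.7,0,0,0,0,0,0,0.5,0,0,0,0,0,0,0.26,0,0,0,0,0,0,0.1,0,0,0,0,0,0,0,0,0,0,0,0,0,0,0,0,0,0]'
python3 - <<'E'
from h import *
print(step([.5713,-.301,.1265]))
c,im=shot("wrist","w8.png");cs,ims=shot("scene","s8.png");ct,imt=shot("top","t8.png")
o=arm.get_obs();tp=o["tool_pos"]
for n,cc in(("w",c),("s",cs),("t",ct)):
    print(n,[proj(cc,[.572,-.3005,z]).round(1).tolist() for z in(.034,.054,tp[2]-.0641,tp[2]-.0641+.1)])
a=cv2.resize(ims[130:210,110:210],(500,400),interpolation=2);b=cv2.resize(im[100:340,140:380],(400,400),interpolation=2)[:,50:350]
cv2.imwrite("pics/j8.png",np.hstack([a,b])[:,:,::-1])
E
```

```text
t: 29.8
tool_pos: [0.5715, -0.3024, 0.1505]
tcp_rot: [0.146, 0.989, -0.0, 0.001]
ft_force: [-0.1, -0.5, -3.0]
grip_width: 0.0145
grasp_force: 58.5
[0.03 0.05 0.96]
w [[256.5, 185.2], [256.6, 192.6], [256.7, 207.3], [257.5, 298.6]]
s [[157.9, 164.6], [156.6, 159.2], [154.4, 150.2], [147.0, 119.7]]
t [[344.3, 203.9], [346.2, 202.9], [349.3, 201.2], [360.5, 195.2]]
```

View pics/j8.png

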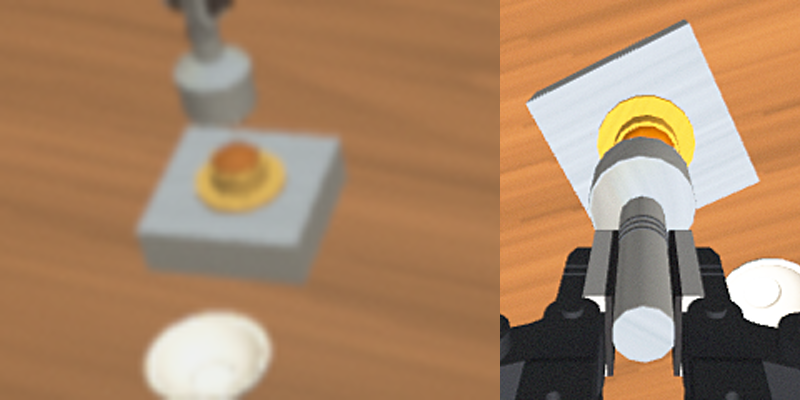

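On the left (scene) the punch hangs upright above the stone. On the right (wrist), the shank top is at px (255.8,299.8), the head spans u 225–287, and the flange spans 228–287. I fit the mouth rim and flange arcs numerically for the residual offset.

```bash
cat > fit.py <<'E'
from h import *
from scipy.optimize import least_squares
def run(name,zf=.034):
    c,im=shot("wrist",name);o=arm.get_obs();tp=np.array(o["tool_pos"]);M=Ro.from_quat(o["tcp_rot"]).as_matrix()
    hsv=cv2.cvtColor(im,cv2.COLOR_RGB2HSV);m=cv2.inRange(hsv,(5,110,60),(32,255,255))
    y=cv2.inRange(hsv,(20,150,90),(32,255,255));y[:110]=0
    F=[];H=[]
    for u in range(236,280,2):
        v=np.nonzero(y[:260,u])[0]
        if len(v)<3: continue
        F.append((u,v[0]-.5)); w=np.nonzero(m[:250,u])[0];w=w[w>=v[0]]
        H.append((u,w[-1]+.5))
    def fit(p,z,r):
        P=np.array([ray(c,*q,z)[:2] for q in p])
        s=least_squares(lambda s:np.hypot(*(P-s).T)-r,[.572,-.3005],loss="soft_l1",f_scale=.0005)
        return s.x,np.sqrt((s.fun**2).mean())
    f=fit(F,zf,.025);h=fit(H,tp[2]-.0641,.02)
    print("tcp",tp,"flange",f,"mouth",h,"move tool mm",1e3*(M.T@np.r_[f[0]-h[0],0])[:2],len(F))
    print("H",H[::4])
E
python3 -c "
import fit;fit.run('w9.png')
from h import *
im=cv2.imread('pics/w9.png')[:,:,::-1].copy();c=cam('wrist');tp=arm.get_obs()['tool_pos']
hsv=cv2.cvtColor(im,cv2.COLOR_RGB2HSV);x=hsv[270:330,225:290];m=((x[:,:,2]>175)&(x[:,:,1]<60)).astype(np.uint8)
cs,_=cv2.findContours(m,0,1);k=max(cs,key=cv2.contourArea);e=cv2.fitEllipse(k);print(e[0][0]+225,e[0][1]+270,e[1]);print('shank',ray(c,e[0][0]+225,e[0][1]+270,tp[2]+.0359))
"
```

```text
tcp [ 0.5712254  -0.3022948   0.15016937] flange (array([ 0.57314986, -0.30025439]), np.float64(0.00026300894009716853)) mouth (array([ 0.57294617, -0.3020745 ]), np.float64(0.00023725400546592315)) move tool mm [0.33024095 1.80145665] 22
H [(236, np.float64(188.5)), (244, np.float64(183.5)), (252, np.float64(181.5)), (260, np.float64(182.5)), (268, np.float64(184.5)), (276, np.float64(190.5))]
255.82853507995605 300.0420112609863 (32.48097229003906, 37.00104522705078)
shank [ 0.57202646 -0.30118478  0.18606937]
```

```bash
python3 -m handwheel '[0.01,0.07,0,0,0,0,0,0,0,0.2,0,0,0,0,0,0,0.3,0,0,0,0,0,0,0.25,0,0,0,0,0,0,0.15,0,0,0,0,0,0,0.05,0,0,0,0,0,0,0,0,0,0,0,0,0,0,0,0,0,0]'
python3 -c "import fit;fit.run('w10.png')"
```

```text
t: 31.0
tool_pos: [0.5715, -0.3006, 0.1263]
tcp_rot: [0.146, 0.989, -0.0, 0.0]
ft_force: [0.0, -0.1, -3.1]
grip_width: 0.0144
grasp_force: 58.5
tcp [ 0.5715053  -0.30054952  0.12632601] flange (array([ 0.57306377, -0.30011731]), np.float64(0.00022202462277897385)) mouth (array([ 0.57300113, -0.30038784]), np.float64(0.0002605356347268395)) move tool mm [0.01808947 0.27709697] 22
H [(236, np.float64(188.5)), (244, np.float64(183.5)), (252, np.float64(181.5)), (260, np.float64(182.5)), (268, np.float64(184.5)), (276, np.float64(190.5))]
```

The mouth is centred to within 0.3 mm, about 8.2 mm above the stone, and still. Handing in.

```bash
python3 -m handwheel '[0,0,0,0,0,0,0,0,0,0,0,0,0,0,0,0,0,0,0,0,0,0,0,0,0,0,0,0]' && python3 -c "
from bench import arm
print(arm.close_job())"
```

```text
t: 31.55
tool_pos: [0.5714, -0.3005, 0.1261]
tcp_rot: [0.146, 0.989, -0.0, -0.0]
ft_force: [0.3, -0.4, -2.9]
grip_width: 0.0147
grasp_force: 58.5
the job is handed in; nothing more can be done
None
```

The setting is fully home in the block, stone up and released, and the gripper is holding the wide punch upright and still, within 0.3 mm of centre and about 8 mm above the stone; I handed the job in at 31.6 s, and no verdict came back.

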